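# Set the strap-width fence on a gauge block, taking up the play

## Robot

A 7-joint arm with a two-finger parallel gripper is mounted at the origin on the work surface. World frame = base frame: x ahead of the robot, y to its left, z up, the work surface at z = 0. Lengths are in m, angles in rad, forces in N, time in s.
With the tool pointing down it reaches from about 0.4 to 0.875 m from the base axis. Payload 6.5 kg.
Tool frame: the origin (TCP) lies between the finger pads; the fingertips stand 19 mm ahead of it and the grasp point (between the pads) is the TCP; x points along the fingers, y is the direction in which the jaws open and shut, and the axes are right-handed (so a half turn about x gives the same grasp; the last joint's range is limited). The gripper opens to 85 mm and grips with 20 to 120 N. Pads are 22 mm wide; open, the fingers measure 114 mm over their backs; the gripper's body (76 mm by 85 mm) begins 54 mm behind the grasp point. The pads swing forward as they close: fully open they stand 13 mm farther back than shut.
Start: joints at [-1.402, 0.536, -0.004, 1.538, 0.003, 1.067, -0.071], TCP at [0.151, 0.632, 0.25] pointing down, gripper open.
Joint ranges: [-2.7, 2.7], [-0.37, 2.16], [-1.27, 1.26], [0.24, 2.4], [-1.31, 4.45], [0.19, 1.91], [-2.76, 2.76]. Speed limits (rad/s): [2.39, 2.39, 3.14, 3.14, 3.14, 3.14, 3.14].

## Interface

Orientations are given as a rotation vector (axis times angle).
In Python, from cell import arm, eyes, models gives the robot as it stands.
- The arm moves only by the shell command python3 -m inch 'ROWS' [FORCE]. ROWS is JSON, a list that holds one entry, the list of rows, each a list of 5 numbers: the shift along the tool's x, y, z in mm, then the turn about the tool's x in degrees, then the opening, from 0 (shut) to 1 (fully open). In form: [[[x, y, z, turn, jaw], ...]]. A call has exactly 5 rows; each row shifts and turns the pose as measured when the row begins, along the tool's axes as they then stand; what a row does not reach is not made up. A row lasts 1/10 s, in which the tool goes at most 50 mm and 8.59 degrees, less where a joint would pass 70% of its speed; a pose out of reach is approached as far as the arm can. A call is refused whole if a number of a shift passes 50 or a number of a turn 8.59, either way. A call with a gripper value outside its range is refused whole. The fingers move at their own pace and stop on an object; FORCE is the grip in N (left out, the last holds). Time passes only in rows, so rows that do not move let the fingers close, or fill a call up. It gives the time, the measured TCP pose, the force and the opening at its end, in the units of the state.
- arm.sense(): the state, without advancing time (a new reading comes with each control period).
- eyes.camera(name): name is "scene" or "top" or "wrist"; returns (picture, depth): 480x640x3 uint8, red, green, blue; 480x640 float32, m along the optical axis (not along the pixel's ray), 0 where there is no reading.
- eyes.get_calibration(name): a dict with "K" (3x3 intrinsics, pixels), "world_from_camera" (4x4, takes a point from camera to world coordinates). Camera axes: x right, y up, looking along -z (the intrinsics and any distortion apply to the point x, -y, -z); pixel columns grow to the right and rows downward; lengths in m; the calibration is good to about 2 mm. A picture is of the moment at which its call begins: read the wrist's pose just before it. get_calibration takes no time and is no camera call; for the wrist camera it gives the pose at the moment of the call.
- arm.hand_in(): hands the job in, once; it reports no verdict.
Trained networks look in the newest picture that a camera, given by its name, has taken for a name from the list of things; names that differ only in an ending like _2 or _b are one class to them, and where a whole thing is asked for, a point or a joint stands for the part that bears it (a point fixed in the world has none). Each returns a list of dicts, best first, with "p" (0 to 1); they miss things now and then, are a little off and sometimes report something else, mostly with a low value. They report only what shows in the picture. A call takes as long as a camera call. They do not tell look-alikes from the thing itself.
- models.outline_of(camera, name): "region" (480x640 bool, what is visible of it).
- models.landmark_of(camera, name): "at" ([x, y, z] in m, in world coordinates, good to about 4 mm: a listed point, or the origin of a listed thing).
The state is a dict: "time": time; "joint_pos": joint angles; "joint_velocities": joint speeds; "tau": joint torques, N m; "tool_pos": TCP position; "tcp_rot": TCP orientation; "contact_force": force on the tool from outside, world axes, zero at the start; "torque": the same for the moment, N m; "opening": finger opening in m.
Only numpy, scipy, OpenCV 4.12 (cv2) and the standard library are available. Lean on these libraries where they do the work, as an engineer would, in place of code of your own. Each camera call takes 0.05 s, during which the arm holds its last target. There are 200 camera calls.

## Task

Wind the fence back with the black knob until the loose brass gauge block fits the gap, and stand the block on the bed between the fence and the sprung guide, square to them and wholly between their ends. Then close the fence onto it with the knob until the block is lightly nipped (about 8 N, never above 20 N), finishing on a closing turn: the drive has play, so never ease the knob back at the end; if you went too far, open up and come back to it. Leave the knob and the nipped block alone, and do not disturb the mallet, the bowl or the awl.

Things in the scene. Friction and masses are not known exactly. Their poses are not given: they have to be found in the camera images.
- bed: Fixed dark steel bed plate of the jig, 130 mm (x) by 290 mm (y) by 14 mm high. Origin: centre of its underside, on the table; z up. Its top is at z = 14 mm. Along its y axis stand the grey drive box (at y = -92 mm, 64 by 64 mm, top at z = 36 mm) with the knob on top, then the sliding fence, then the guide. Fence and guide are centred at x = 0.
- guide_nominal (a point): A point of the bed at x = 0, y = 80 mm, z = 44 mm: the nominal top edge of the guide's face. The guide is a grey block 70 mm along x, 30 mm high above the bed, with a steel face plate looking at the fence. It was clamped by hand, so its face is really up to 3 mm to either side in y. The plate yields to +y on springs, about 8 N per mm from zero, for 4 mm.
- gauge: Loose brass gauge block, 0.18 to 0.29 kg: a body 44 mm (x) by 30 mm (y) by 40 mm high, with a centred upright tab 34 mm (x) by 12 mm (y) on top, from 40 to 80 mm high, to hold it by. Origin: centre of its underside; z up. In the jig its 30 mm side (y) goes between fence and guide, so its x is parallel to the bed's x, either way round.
- fence (a joint): Travel of the fence in m along the bed's +y; it grows as the gap closes. 0 = fully open; about 0.019 to 0.023 at the start. The nominal gap to the guide is 45 mm minus this value (plus or minus 3 mm, see the guide). The fence is an aluminium block 70 mm along x, 20 mm thick, 30 mm high above the bed.
- fence_face (a point): Top edge of the fence's face that looks at the guide, mid length: at x = 0, y = 35 mm plus the joint value of the fence, z = 44 mm in the bed's frame. Axes as the bed.
- knob_grip (a point): Point to grip the black knob, on its upright axis: 76 mm above the table, at x = 0, y = -92 mm in the bed's frame. The knob is an upright bar, 46 mm long by 12 mm thick, from 52 to 86 mm above the table, over a round collar of 44 mm diameter (44 to 52 mm high) on the spindle disc. The bar lies along this point's x axis; z up. Turns with the knob.
- spindle (a joint): Angle in rad of the steel spindle disc (62 mm diameter, under the knob) that drives the fence by 18 mm per rad; 0 = fence fully open. Positive is clockwise from above and closes the fence. Turning takes about 0.27 N m; in a pause that drag fades, partly or wholly, from the hand's torque. Each newton of nip adds 0.018 N m, in a pause too. It stays where it is left.
- knob (a joint): Play in the drive: angle in rad of the knob on its spindle disc, -0.15 to +0.15, nearly free (0.01 N m) between stops. +0.15 = on the stop that drives the fence closed (clockwise from above), -0.15 = on the stop that drives it open. A white line on the collar and a black line on the disc meet at 0. Any value at the start.
- mallet: Bystander: loose wooden mallet lying on the table, head 42 mm in diameter and 85 mm long, handle 190 mm long along its x, the head at +x. Origin: under the handle.
- glue_bowl: Bystander: loose white bowl, 110 mm across, 50 mm high. Origin: centre of its underside.
- awl: Bystander: loose straight hand tool, 160 mm long, wooden handle and steel blade, lying along its x, handle to -x. Origin: mid length, on the table.
Mind the look-alikes: they are no part of the job. What is shaped like the gauge but green or purple is not meant.

How it is judged:
By the outcome, as a careful person would: the job done as asked, in the order asked, and still so for the second after the job is handed in, with the robot touching nothing.
It also fails if it takes over 72 s, if anything falls off the work surface, if the arm or the gripper's body presses on something with over 40 N, if the wrist force passes 120 N, or if a joint passes its speed limit or range.

## Working session

There is one attempt and no reset: what is moved stays moved. The work goes in short steps, Python scripts to look and compute and a shell command to move; the robot and the scene stay as the last step left them, time stands still between calls to the robot, and variables do not carry over. Pictures are saved under pics/ and viewed, about 8 in all and at most 12, crops included, and the job is handed in when it is done.

```bash
ls; mkdir -p pics
python3 - <<'E'
from cell import arm,eyes,models
import cv2,numpy as np
s=arm.sense();print({k:np.round(v,3).tolist() for k,v in s.items()})
a,_=eyes.camera("scene");b,_=eyes.camera("top")
cv2.imwrite("pics/a.png",np.vstack([cv2.resize(x,(400,300)) for x in(a,b)])[:,:,::-1])
cv2.imwrite("pics/top.png",b[:,:,::-1]);cv2.imwrite("pics/scene.png",a[:,:,::-1])
for c in("top","scene"):
  for n in("bed","gauge","knob_grip","fence_face","guide_nominal","mallet","glue_bowl","awl"):
    print(c,n,[(np.round(d["at"],3).tolist(),round(float(d["p"]),2)) for d in models.landmark_of(c,n)[:4]])
E
```

```text
pics
{'time': 0.0, 'joint_pos': [-1.402, 0.537, -0.004, 1.539, 0.003, 1.067, -0.071], 'joint_velocities': [-0.001, -0.0, -0.001, -0.0, 0.0, -0.001, -0.0], 'tau': [-0.0, -58.341, 1.049, -25.911, 0.012, 0.009, -0.0], 'tool_pos': [0.151, 0.632, 0.249], 'tcp_rot': [0.183, 1.563, -0.186], 'contact_force': [0.472, 0.496, 0.22], 'torque': [0.02, -0.013, 0.039], 'opening': 0.086}
top bed [([0.551, -0.061, 0.001], 0.86)]
top gauge [([0.421, 0.248, -0.006], 0.9), ([0.498, 0.292, 0.001], 0.71), ([0.394, 0.332, 0.006], 0.63)]
top knob_grip [([0.561, -0.148, 0.075], 0.85)]
top fence_face [([0.54, -0.003, 0.042], 0.72)]
top guide_nominal [([0.539, 0.024, 0.046], 0.59)]
top mallet [([0.694, 0.26, -0.007], 0.82), ([0.553, -0.061, 0.004], 0.71)]
top glue_bowl [([0.696, -0.351, 0.001], 0.78)]
top awl [([0.449, -0.334, 0.002], 0.94)]
scene bed [([0.554, -0.058, -0.001], 0.72)]
scene gauge [([0.498, 0.289, 0.0], 0.94), ([0.421, 0.25, -0.0], 0.7), ([0.398, 0.334, 0.001], 0.56)]
scene knob_grip [([0.563, -0.148, 0.077], 0.6), ([0.497, 0.289, -0.001], 0.47)]
scene fence_face [([0.541, -0.004, 0.041], 0.76)]
scene guide_nominal [([0.537, 0.023, 0.044], 0.58)]
scene mallet [([0.687, 0.264, -0.006], 0.64)]
scene glue_bowl [([0.694, -0.348, -0.0], 0.78)]
scene awl [([0.455, -0.335, -0.002], 0.66)]
```

View pics/top.png

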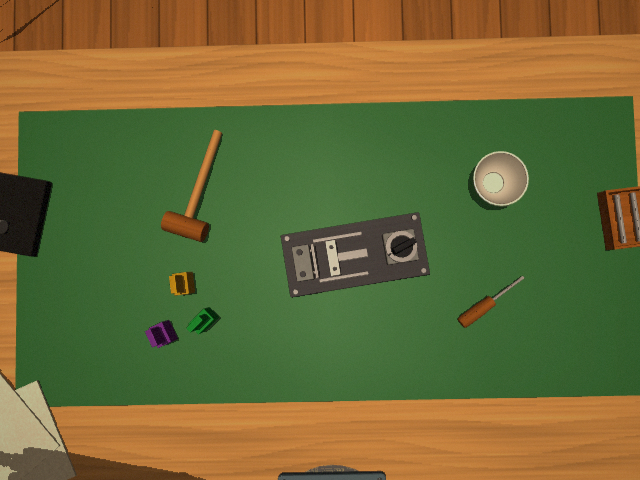

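Run:
```python
from cell import arm,eyes
import numpy as np
for c in("top","scene","wrist"):
  k=eyes.get_calibration(c);print(c,{a:np.round(v,3).tolist() for a,v in k.items()})
print(arm.sense()["time"])
```

```text
top {'K': [[439.079, 0.0, 331.523], [0.0, 439.079, 247.603], [0.0, 0.0, 1.0]], 'world_from_camera': [[-0.022, 0.999, -0.047, 0.521], [-1.0, -0.022, -0.009, -0.02], [-0.01, 0.047, 0.999, 0.915], [0.0, 0.0, 0.0, 1.0]]}
scene {'K': [[605.749, 0.0, 319.331], [0.0, 605.749, 237.119], [0.0, 0.0, 1.0]], 'world_from_camera': [[-0.756, -0.544, 0.365, 0.995], [0.655, -0.64, 0.402, 0.449], [0.014, 0.543, 0.84, 1.06], [0.0, 0.0, 0.0, 1.0]]}
wrist {'K': [[343.924, 0.0, 312.764], [0.0, 343.924, 238.484], [0.0, 0.0, 1.0]], 'world_from_camera': [[0.232, -0.933, -0.275, 0.082], [0.973, 0.222, 0.065, 0.649], [0.0, -0.283, 0.959, 0.374], [0.0, 0.0, 0.0, 1.0]]}
0.9
```

```bash
cat > h.py <<'E'
from cell import arm,eyes,models
import numpy as np,cv2
from scipy.spatial.transform import Rotation as R
def st(): 
    s=arm.sense(); Rm=R.from_rotvec(s["tcp_rot"]).as_matrix(); return s,np.array(s["tool_pos"]),Rm
def show(yaw=None,tgt=None):
    s,p,Rm=st()
    ty=Rm[:,1]; a=np.degrees(np.arctan2(ty[1],ty[0]))
    print("t",round(s["time"],2),"p",np.round(p*1000,1),"jawdir",round(a,2),"tilt",np.round(Rm[:2,0],4),"F",np.round(s["contact_force"],1),"Tz",np.round(s["torque"],3),"open",round(s["opening"]*1000,1),"j7",round(s["joint_pos"][6],2))
    if tgt is not None: print(" to go tool mm",np.round(Rm.T@(np.array(tgt)-p)*1000,1))
    if yaw is not None: # turn about tool x (down): + turn = clockwise from above
        d=(yaw-a+90)%180-90; print(" turn about tool x",round(-d,2))
def pix(cam,u,v,z,k=None):
    k=k or eyes.get_calibration(cam);K=np.array(k["K"]);T=np.array(k["world_from_camera"])
    d=np.stack([(np.asarray(u)-K[0,2])/K[0,0],-(np.asarray(v)-K[1,2])/K[1,1],-np.ones_like(np.asarray(u,float))],-1)@T[:3,:3].T
    return T[:3,3]+d*((z-T[2,3])/d[...,2])[...,None]
def proj(P,k):
    K=np.array(k["K"]);T=np.linalg.inv(np.array(k["world_from_camera"]))
    q=np.asarray(P)@T[:3,:3].T+T[:3,3]; return np.stack([K[0,0]*q[...,0]/-q[...,2]+K[0,2],K[1,1]*q[...,1]/q[...,2]+K[1,2]],-1)
def cloud(cam):
    k=eyes.get_calibration(cam);im,d=eyes.camera(cam);K=np.array(k["K"]);T=np.array(k["world_from_camera"])
    v,u=np.mgrid[:480,:640];c=np.stack([(u-K[0,2])/K[0,0]*d,-(v-K[1,2])/K[1,1]*d,-d],-1)
    return im,d,c@T[:3,:3].T+T[:3,3],k
E
python3 - <<'E'
from h import *
show(tgt=[.45,.36,.25]); print(np.round(st()[2],3))
im,d,P,k=cloud("scene")
print((d>0).mean())
E
python3 -m inch '[[[0,0,0,0,1],[0,0,0,0,1],[0,0,0,8,0.5],[0,0,0,0,0.5],[0,0,0,0,0.5]]]' 30
python3 -c "from h import *;show(tgt=[.45,.36,.25])"
```

```text
t 0.9 p [151.2 632.1 250.3] jawdir 76.55 tilt [ 0. -0.] F [-0.   0.4 -0.9] Tz [-0.04   0.007 -0.024] open 85.3 j7 -0.07
 to go tool mm [ 3.000e-01 -1.952e+02  3.539e+02]
[[ 0.     0.233  0.973]
 [-0.     0.973 -0.233]
 [-1.    -0.     0.   ]]
0.9958463541666667
time: 1.45
tool_pos: [0.1513, 0.6321, 0.2503]
tcp_rot: [0.294, 1.551, -0.294]
contact_force: [-0.3, -0.3, -0.6]
opening: 0.0441
t 1.45 p [151.3 632.1 250.3] jawdir 68.54 tilt [0.0002 0.    ] F [-0.3 -0.3 -0.6] Tz [-0.038  0.008 -0.013] open 44.1 j7 -0.2
 to go tool mm [ 3.000e-01 -1.440e+02  3.776e+02]
```

```bash
python3 -m inch '[[[0,-17,45,0,0.5],[0,-17,45,0,0.5],[0,-17,45,0,0.5],[0,-17,45,0,0.5],[0,-17,45,0,0.5]]]' >/dev/null
python3 -m inch '[[[0,-17,45,0,0.5],[0,-17,45,0,0.5],[0,-17,45,0,0.5],[0,0,0,0,0.5],[0,0,0,0,0.5]]]' >/dev/null
python3 - <<'E'
from h import *
show(tgt=[.45,.36,.25])
im,d,P,k=cloud("wrist");cv2.imwrite("pics/w1.png",im[:,:,::-1])
hsv=cv2.cvtColor(im,cv2.COLOR_RGB2HSV)
print("gauge px",proj([.498,.29,.04],k))
E
```

```text
t 2.45 p [449.3 369.4 249.6] jawdir 70.49 tilt [0.0014 0.0036] F [-0.9 -0.3  0.4] Tz [0.071 0.072 0.025] open 42.6 j7 0.51
 to go tool mm [-0.4 -8.7  3.8]
gauge px [255.46763396 279.88980259]
```

View pics/w1.png

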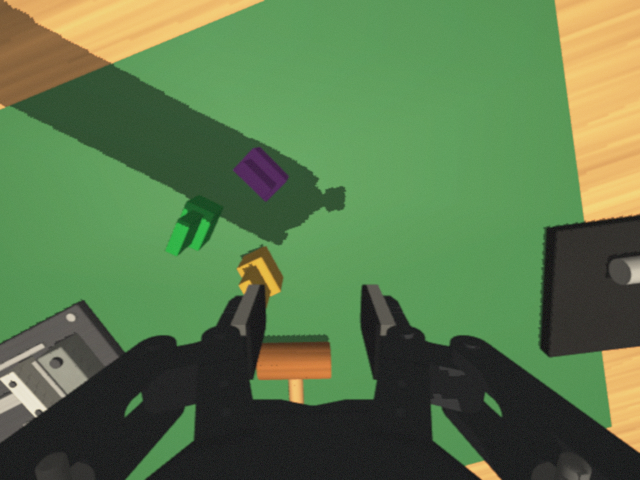

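```bash
cat >> h.py <<'E'
def gauge(cam,near=None):
    im,d,P,k=cloud(cam); hsv=cv2.cvtColor(im,cv2.COLOR_RGB2HSV)
    m=(hsv[...,0]>18)&(hsv[...,0]<28)&(hsv[...,1]>120)&(d>0)
    if near is not None: m&=np.hypot(P[...,0]-near[0],P[...,1]-near[1])<.05
    for lo,hi in((.072,.09),(.032,.046)):
        off=near[2] if near is not None and len(near)>2 else 0
        mm=m&(P[...,2]>lo+off)&(P[...,2]<hi+off)
        q=P[mm]
        if len(q)<15: print(cam,"few",len(q));continue
        c,w,a=cv2.minAreaRect((q[:,:2]*1000).astype(np.float32))
        print(cam,"n",len(q),"z",round(float(np.median(q[:,2])),4),"rect",np.round(c,1),np.round(w,1),"ang",round(a,1))
E
python3 - <<'E'
from h import *
for c in("wrist","scene","top"): gauge(c,[.498,.29])
# knob & jig from top/scene
for c in("scene","top"):
    im,d,P,k=cloud(c)
    m=(np.hypot(P[...,0]-.561,P[...,1]+.148)<.035)&(P[...,2]>.078)&(P[...,2]<.093)
    r=cv2.minAreaRect((P[m][:,:2]*1000).astype(np.float32));print(c,"knob",m.sum(),r)
E
```

```text
wrist n 134 z 0.0795 rect [497.9 293.1] [32.5 12. ] ang 8.2
wrist n 655 z 0.0397 rect [498.6 293. ] [44.1 29.9] ang 6.5
scene n 98 z 0.0803 rect [498.  294.8] [34.3 11.7] ang 5.8
scene n 147 z 0.0403 rect [499.2 294.5] [45.3 29.3] ang 4.8
top n 130 z 0.0801 rect [497.7 290.9] [33.9 12.3] ang 6.1
top n 171 z 0.0402 rect [497.6 290.8] [43.8 30. ] ang 5.8
scene knob 158 ((562.4365234375, -145.63429260253906), (15.314786911010742, 46.135406494140625), 25.810070037841797)
top knob 158 ((561.9507446289062, -149.4436492919922), (11.984739303588867, 45.761962890625), 27.259788513183594)
```

Run:
```python
from h import *
im,d,P,k=cloud("top")
m=(np.abs(P[...,0]-.552)<.12)&(np.abs(P[...,1]+.06)<.18)&(P[...,2]>.009)&(P[...,2]<.02)
print("bed top",np.median(P[m][:,2]),cv2.minAreaRect((P[m][:,:2]*1000).astype(np.float32)))
m=(np.abs(P[...,0]-.552)<.12)&(np.abs(P[...,1]+.06)<.18)&(P[...,2]>.038)&(P[...,2]<.05)
q=P[m]
yaw=np.radians(8);ex=np.array([np.cos(yaw),np.sin(yaw)]);ey=np.array([-ex[1],ex[0]])
c=np.array([.5525,-.0585]);x=(q[:,:2]-c)@ex;y=(q[:,:2]-c)@ey
h,e=np.histogram(y*1000,np.arange(-140,140,4));print([(int(a),int(b)) for a,b in zip(e,h) if b])
show(tgt=[.562,-.148,.22])
```

```text
bed top 0.014686439682737917 ((548.794921875, -58.71214294433594), (129.72671508789062, 290.33380126953125), 8.205479621887207)
[(-124, 12), (-120, 25), (-116, 26), (-112, 23), (-108, 23), (-104, 19), (-100, 19), (-96, 23), (-92, 21), (-88, 21), (-84, 21), (-80, 27), (-76, 31), (-72, 49), (-68, 43), (-64, 26), (32, 2), (36, 69), (40, 71), (44, 69), (48, 72), (52, 71), (56, 3), (76, 7), (80, 68), (84, 32), (88, 44), (92, 69), (96, 72), (100, 72), (104, 65), (108, 62), (112, 63), (116, 69), (120, 65)]
t 2.8 p [447.8 371.1 249.6] jawdir 70.62 tilt [0.0012 0.0036] F [ 0.6 -0.   0. ] Tz [-0.002 -0.067  0.003] open 42.5 j7 0.51
 to go tool mm [  27.8 -451.9  280. ]
```

```bash
python3 -m inch '[[[0,-41,26,0,0.5],[0,-41,26,0,0.5],[0,-41,26,0,0.5],[0,-41,26,0,0.5],[0,-41,26,0,0.5]]]' >/dev/null
python3 -m inch '[[[0,-41,26,0,0.5],[0,-41,26,0,0.5],[0,-41,26,0,0.5],[0,-41,26,0,0.5],[0,-41,26,0,0.5]]]' >/dev/null
python3 -m inch '[[[0,0,0,8.5,0.5],[0,0,0,8.5,0.5],[0,0,0,8.5,0.5],[0,0,0,8.5,0.5],[0,0,0,8.5,0.5]]]' >/dev/null
python3 -c "from h import *;show(26.5,[.562,-.148,.22])"
```

```text
t 4.3 p [ 565.1 -107.5  247. ] jawdir 29.52 tilt [0.0057 0.008 ] F [-1.   0.4 -0.2] Tz [-0.022  0.009 -0.024] open 42.8 j7 0.83
 to go tool mm [ 26.7 -22.9  33.8]
 turn about tool x 3.02
```

```bash
python3 -m inch '[[[22,-22,32,3,0.5],[22,0,0,0,0.5],[0,0,0,0,0.5],[0,0,0,0,0.5],[0,0,0,0,0.5]]]' >/dev/null
python3 - <<'E'
from h import *
show(26.5,[.562,-.148,.2])
im,d,P,k=cloud("wrist");cv2.imwrite("pics/w2.png",im[:,:,::-1])
m=(np.hypot(P[...,0]-.562,P[...,1]+.148)<.035)&(P[...,2]>.078)&(P[...,2]<.093)
print("knob",m.sum(),np.median(P[m][:,2]),cv2.minAreaRect((P[m][:,:2]*1000).astype(np.float32)))
E
```

```text
t 4.8 p [ 564.8 -141.4  203.2] jawdir 26.75 tilt [0.0086 0.009 ] F [-0.1  0.7  0.4] Tz [ 0.033  0.018 -0.051] open 42.7 j7 0.88
 to go tool mm [ 3.2 -5.5  4.7]
 turn about tool x 0.25
knob 985 0.08561276053501407 ((562.9638061523438, -148.5911865234375), (11.869583129882812, 45.603370666503906), 26.68735694885254)
```

View pics/w2.png

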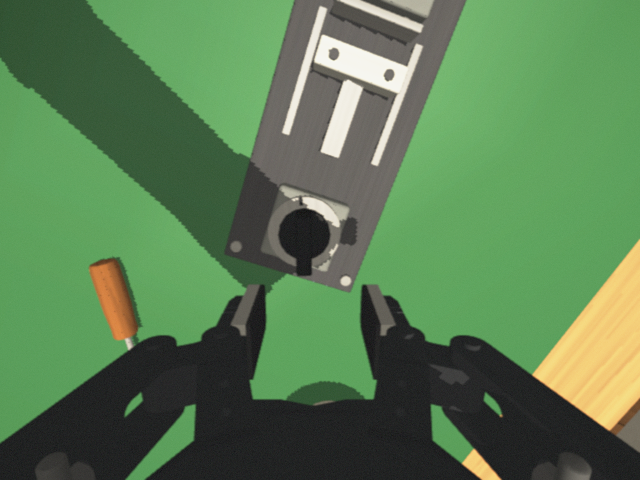

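```bash
python3 -m inch '[[[25,-4,3.5,0,0.5],[25,-4,3,0,0.5],[25,0,0,0,0.5],[15,0,0,0,0.5],[0,0,0,0,0.5]]]' >/dev/null
python3 -c "from h import *;show(26.7,[.563,-.1485,.078])"
```

```text
t 5.35 p [ 567.1 -148.5  116.4] jawdir 27.05 tilt [0.0207 0.009 ] F [-0.1  0.7  0.5] Tz [ 0.002  0.078 -0.005] open 42.6 j7 0.96
 to go tool mm [38.3 -4.5 -1.9]
 turn about tool x 0.35
```

```bash
python3 -m inch '[[[10,-2.5,-1,0,0.5],[10,-2,-1,0,0.5],[10,0,0,0,0.5],[8,0,0,0,0.5],[0,0,0,0,0.5]]]' >/dev/null
python3 -c "from h import *;show(26.7,[.563,-.1485,.078])"
```

```text
t 5.85 p [ 565.1 -148.3   78.4] jawdir 27.11 tilt [0.0256 0.0086] F [ 1.5 -0.1  0.9] Tz [0.018 0.038 0.031] open 42.9 j7 0.99
 to go tool mm [ 0.3 -1.9 -0.8]
 turn about tool x 0.41
```

```bash
python3 -m inch '[[[0,-2,-1,0,0.5],[0,0,0,0,0],[0,0,0,0,0],[0,0,0,0,0],[0,0,0,0,0]]]' 50 >/dev/null
python3 -c "from h import *;show(26.7,[.563,-.1485,.078])"
python3 -m inch '[[[0,0,0,-3,0],[0,0,0,-3,0],[0,0,0,-3,0],[0,0,0,-3,0],[0,0,0,-3,0]]]' >/dev/null
python3 -c "from h import *;show(26.7,[.563,-.1485,.078])"
```

```text
t 6.35 p [ 562.1 -149.1   78.9] jawdir 27.09 tilt [0.0248 0.0081] F [ 1.4  0.7 -3.6] Tz [-0.089  0.028  0.064] open 11.1 j7 0.99
 to go tool mm [ 0.9  1.1 -0.1]
 turn about tool x 0.39
t 6.85 p [ 562.1 -148.9   78.8] jawdir 42.63 tilt [0.0246 0.0077] F [-0.6 -0.4 -0.9] Tz [-0.12   0.366 -0.248] open 11.4 j7 1.2
 to go tool mm [0.9 0.9 0.3]
 turn about tool x 15.93
```

```bash
for i in 1 2; do python3 -m inch '[[[0,0,0,-4.5,0],[0,0,0,-4.5,0],[0,0,0,-4.5,0],[0,0,0,-4.5,0],[0,0,0,-4.5,0]]]' >/dev/null
python3 -c "from h import *;show(26.7,[.5625,-.149,.0785])";done
cat >> h.py <<'E'
def jig(cam):
    im,d,P,k=cloud(cam); cx=np.array([.5495,-.0575]);yaw=np.radians(8.1)
    ex=np.array([np.cos(yaw),np.sin(yaw)]);ey=np.array([-ex[1],ex[0]])
    q=P[...,:2]-cx; x=q@ex*1000;y=q@ey*1000
    m=(np.abs(x)<30)&(y>10)&(y<125)&(P[...,2]>.038)&(P[...,2]<.05)
    h,e=np.histogram(y[m],np.arange(10,126,2));print(cam,[(int(a),int(b)) for a,b in zip(e,h) if b])
E
python3 -c "
from h import *
jig('top');jig('scene')"
```

```text
t 7.35 p [ 562.  -148.8   78.8] jawdir 65.77 tilt [0.0245 0.0084] F [-0.5 -0.9 -0.8] Tz [-0.028  0.365 -0.293] open 10.9 j7 1.51
 to go tool mm [0.3 0.  0.5]
 turn about tool x 39.07
t 7.85 p [ 561.8 -148.8   78.8] jawdir 88.92 tilt [0.0241 0.0096] F [-0.  -0.5 -1.5] Tz [-0.006  0.442 -0.311] open 11.1 j7 1.82
 to go tool mm [ 0.4 -0.2  0.7]
 turn about tool x 62.22
top [(18, 4), (20, 29), (22, 31), (24, 29), (26, 30), (28, 30), (30, 29), (32, 30), (34, 34), (36, 30), (38, 25), (78, 26), (80, 29), (82, 30), (84, 8), (88, 29), (90, 32), (92, 31), (94, 30), (96, 32), (98, 31), (100, 29), (102, 30), (104, 27), (106, 26), (108, 22), (110, 24), (112, 28), (114, 28), (116, 30), (118, 30), (120, 32), (122, 2)]
scene [(20, 1), (22, 11), (24, 29), (26, 20), (28, 33), (30, 20), (32, 25), (34, 25), (36, 24), (38, 27), (40, 28), (42, 26), (44, 1), (80, 16), (82, 24), (84, 24), (86, 38), (88, 2), (92, 27), (94, 26), (96, 26), (98, 30), (100, 27), (102, 24), (104, 18), (106, 24), (108, 20), (110, 20), (112, 22), (114, 30), (116, 27), (118, 27), (120, 26), (122, 26)]
```

```bash
python3 -m inch '[[[0,0,0,0,0.45],[0,0,0,0,0.45],[0,0,0,0,0.45],[-20,0,0,0,0.45],[-30,0,0,0,0.45]]]' >/dev/null
python3 -m inch '[[[-30,0,0,0,0.45],[-30,0,0,0,0.45],[-20,0,0,0,0.45],[0,0,0,0,0.45],[0,0,0,0,0.45]]]' >/dev/null
python3 -c "from h import *;show(96.3,[.498,.2925,.2])"
```

```text
t 8.95 p [ 559.6 -149.   213.9] jawdir 88.35 tilt [0.0267 0.0097] F [ 0.9 -0.  -0.4] Tz [-0.029 -0.027 -0.039] open 38.6 j7 1.79
 to go tool mm [ 16.6 439.3 -74.8]
 turn about tool x -7.95
```

```bash
python3 -m inch '[[[0,40,-7,0,0.45],[0,40,-7,0,0.45],[0,40,-7,0,0.45],[0,40,-7,0,0.45],[0,40,-7,0,0.45]]]' >/dev/null
python3 -m inch '[[[0,40,-7,0,0.45],[0,40,-7,0,0.45],[0,40,-7,0,0.45],[0,40,-7,0,0.45],[0,40,-7,0,0.45]]]' >/dev/null
python3 -c "from h import *;show(96.3,[.498,.2925,.2])"
```

```text
t 9.95 p [496.6 259.1 202.9] jawdir 87.4 tilt [0.0117 0.0013] F [ 0.5 -0.4 -0.2] Tz [ 0.007 -0.011  0.026] open 38.7 j7 0.95
 to go tool mm [ 3.  33.4 -0.1]
 turn about tool x -8.9
```

```bash
python3 -m inch '[[[0,16,0,-4.5,0.45],[0,16,0,-4.5,0.45],[0,0,0,0,0.45],[0,0,0,0,0.45],[0,0,0,0,0.45]]]' >/dev/null
python3 -c "
from h import *
show(96.3,[.498,.2925,.064]);gauge('wrist',[.498,.292])
gauge('scene',[.498,.292])"
```

```text
t 10.45 p [490.7 298.4 196.7] jawdir 97.12 tilt [ 0.0024 -0.    ] F [ 0.4 -0.8  0.2] Tz [-0.01   0.002  0.024] open 38.6 j7 1.04
 to go tool mm [132.7  -6.7   6.2]
 turn about tool x 0.82
wrist n 730 z 0.0798 rect [498.9 292.6] [34.1 11.9] ang 6.9
wrist n 1113 z 0.0397 rect [498.8 292.8] [43.8 29.4] ang 6.1
scene n 35 z 0.0799 rect [498.9 294.9] [33.8 12. ] ang 6.0
scene n 97 z 0.0401 rect [498.1 294.6] [44.7 30.1] ang 6.3
```

```bash
python3 -m inch '[[[20,-4,4,0.7,0.45],[20,-3,4,0,0.45],[20,0,0,0,0.45],[20,0,0,0,0.45],[0,0,0,0,0.45]]]' >/dev/null
python3 -c "
from h import *
show(96.3,[.4988,.2927,.066])"
```

```text
t 11.05 p [503.4 286.9 116. ] jawdir 95.76 tilt [ 0.0069 -0.0005] F [-0.7  0.8 -0.4] Tz [-0.032  0.03   0.005] open 38.5 j7 1.04
 to go tool mm [50.   6.3 -4.3]
 turn about tool x -0.54
```

```bash
python3 -m inch '[[[10,5,-4,-0.5,0.45],[10,0,0,0,0.45],[10,0,0,0,0.45],[0,0,0,0,0.45],[0,0,0,0,0.45]]]' >/dev/null
python3 -c "
from h import *
show(96.3,[.4988,.2927,.066])"
```

```text
t 11.55 p [500.5 291.7  86.2] jawdir 96.17 tilt [0.01  0.001] F [-0.5  0.  -0.7] Tz [-0.02   0.006 -0.044] open 38.5 j7 1.03
 to go tool mm [20.1  1.2 -1.8]
 turn about tool x -0.13
```

```bash
python3 -m inch '[[[10,1,-1.5,0,0.45],[10,0,0,0,0.45],[0,0,0,0,0.45],[0,0,0,0,0],[0,0,0,0,0]]]' 40 >/dev/null
python3 -m inch '[[[0,0,0,0,0],[0,0,0,0,0],[-8,0,0,0,0],[-15,0,0,0,0],[0,0,0,0,0]]]' 40
python3 -c "
from h import *
show(96.3,[.4988,.2927,.066])"
```

```text
time: 12.55
tool_pos: [0.4989, 0.2925, 0.0898]
tcp_rot: [-0.084, 1.559, 0.085]
contact_force: [0.1, 0.3, -2.4]
opening: 0.0113
t 12.55 p [498.9 292.5  89.8] jawdir 96.16 tilt [0.0103 0.001 ] F [ 0.1  0.3 -2.4] Tz [ 0.028 -0.028 -0.037] open 11.3 j7 1.03
 to go tool mm [23.8  0.2 -0.3]
 turn about tool x -0.14
```

```bash
python3 -m inch '[[[-35,0,0,0,0],[-35,0,0,0,0],[-30,-20,0,0,0],[0,-30,-1,0,0],[0,-30,-1,0,0]]]' >/dev/null
python3 -c "
from h import *
show(98.1,[.541,.002,.19])"
```

```text
t 13.05 p [503.6 216.5 196. ] jawdir 96.68 tilt [0.0127 0.0056] F [ 0.7 -0.7 -1.9] Tz [-0.058  0.014  0.044] open 11.2 j7 1.18
 to go tool mm [   5.3 -217.4   12.2]
 turn about tool x -1.42
```

```bash
python3 -m inch '[[[0,-35,2,-1,0],[0,-35,2,0,0],[0,-35,2,0,0],[0,-35,2,0,0],[0,-35,2,0,0]]]' >/dev/null
python3 -m inch '[[[0,-20,2,0,0],[0,-10,0,0,0],[0,0,0,0,0],[0,0,0,0,0],[0,0,0,0,0]]]' >/dev/null
python3 -c "
from h import *
show(98.1,[.541,.002,.19])"
```

```text
t 14.05 p [543.    4.7 199.9] jawdir 97.56 tilt [0.0191 0.0067] F [-0.9  0.7 -3.3] Tz [ 0.031 -0.028  0.007] open 11.4 j7 1.62
 to go tool mm [ 9.9 -2.5 -2.5]
 turn about tool x -0.54
```

```bash
cat >> h.py <<'E'
def jig2(cam,name=None):
    im,d,P,k=cloud(cam); cx=np.array([.5495,-.0575]);yaw=np.radians(8.1)
    ex=np.array([np.cos(yaw),np.sin(yaw)]);ey=np.array([-ex[1],ex[0]])
    q=P[...,:2]-cx; x=q@ex*1000;y=q@ey*1000
    m=(np.abs(x)<60)&(y>10)&(y<130)&(P[...,2]>.038)&(P[...,2]<.05)
    for a,b in((10,60),(70,86),(87,125)):
        mm=m&(y>a)&(y<b)
        if mm.sum()>20: print(cam,mm.sum(),"x",np.round(np.percentile(x[mm],[1,99]),1),"y",np.round(np.percentile(y[mm],[1,99]),1), cv2.minAreaRect(np.stack([x[mm],y[mm]],1).astype(np.float32)))
    if name: cv2.imwrite(name,im[:,:,::-1])
E
python3 -c "
from h import *
jig2('wrist','pics/w3.png');jig2('scene')
im,d,P,k=cloud('wrist')
hs=cv2.cvtColor(im,cv2.COLOR_RGB2HSV);m=(hs[...,0]>18)&(hs[...,0]<28)&(hs[...,1]>120)&(d>0)
q=P[m];print('gauge pts',len(q));
for lo in range(50,220,10):
  s=q[(q[:,2]*1000>lo)&(q[:,2]*1000<lo+10)]
  if len(s)>20: print(lo,len(s),np.round(s.min(0)*1000),np.round(s.max(0)*1000))
"
```

```text
wrist 1842 x [-34.2  33.5] y [20.4 39.9] ((0.12356185913085938, 30.057592391967773), (20.221092224121094, 69.20159912109375), 89.94456481933594)
wrist 360 x [-33.5   6.6] y [79.  84.8] ((-13.361425399780273, 81.96244812011719), (40.61592102050781, 5.884337902069092), 0.3096432089805603)
wrist 3290 x [-34.3  34. ] y [ 88.9 122.2] ((0.15484237670898438, 105.91264343261719), (69.73516082763672, 34.31282424926758), 0.10823070257902145)
scene 289 x [-25.6  35.1] y [22.6 43.4] ((2.044769287109375, 33.34611511230469), (21.657588958740234, 67.4629135131836), 89.38993072509766)
scene 71 x [-31.8  33.2] y [80.9 85.9] ((0.22968673706054688, 83.22527313232422), (65.92582702636719, 5.299009799957275), 0.0619422011077404)
scene 542 x [-34.5  35.5] y [ 87.2 124.7] ((-0.050128936767578125, 105.98480224609375), (37.86458206176758, 73.83423614501953), 89.98330688476562)
gauge pts 7141
130 71 [520. -12. 136.] [524.  17. 140.]
140 261 [519. -12. 140.] [523.  17. 150.]
150 317 [519. -12. 150.] [524.  16. 160.]
160 370 [519. -12. 160.] [523.  16. 170.]
170 1784 [519. -12. 170.] [543.  19. 180.]
180 242 [525.  -4. 180.] [534.  11. 190.]
190 292 [525.  -3. 190.] [533.  10. 200.]
200 377 [524.  -3. 200.] [535.  10. 210.]
210 2806 [525.  -3. 210.] [560.  12. 219.]
```

View pics/w3.png

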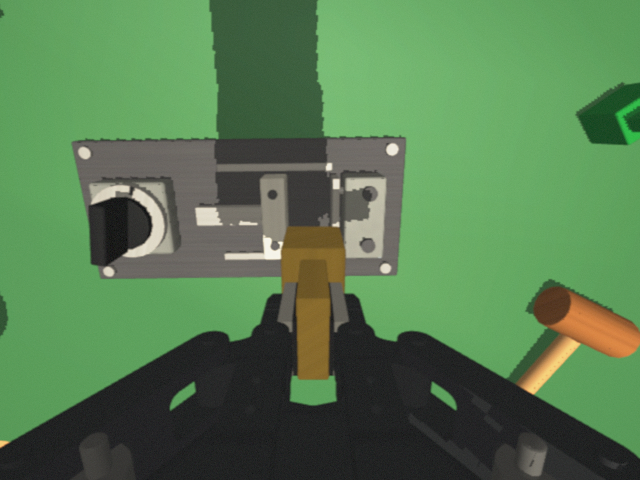

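```bash
python3 -m inch '[[[20,-3,-2,-0.6,0],[20,0,0,0,0],[15,0,0,0,0],[0,0,0,0,0],[0,0,0,0,0]]]' >/dev/null
python3 -c "
from h import *
show(98.15,[.5411,.0014,.0805])"
```

```text
t 14.7 p [543.5   5.8 144.3] jawdir 98.54 tilt [0.0215 0.0082] F [ 0.7 -0.2 -2.6] Tz [-0.008  0.011  0.002] open 11.2 j7 1.64
 to go tool mm [63.7 -4.3 -4.5]
 turn about tool x 0.39
```

```bash
python3 -m inch '[[[8,-3,-3,0,0],[8,-1.5,-1.5,0.3,0],[0,0,0,0,0],[0,0,0,0,0],[0,0,0,0,0]]]' >/dev/null
python3 -c "
from h import *
show(98.15,[.5411,.0014,.0805])"
```

```text
t 15.2 p [541.1   0.7 129. ] jawdir 98.23 tilt [0.0248 0.0085] F [-0.5  0.3 -2.6] Tz [-0.023  0.049 -0.037] open 11.7 j7 1.64
 to go tool mm [48.5  0.4 -1.1]
 turn about tool x 0.08
```

```bash
python3 -m inch '[[[12,0.5,-1,0,0],[12,0,0,0,0],[8,0,0,0,0],[0,0,0,0,0],[0,0,0,0,0]]]' >/dev/null
python3 -c "
from h import *
show(98.15,[.5411,.0014,.0805])"
```

```text
t 15.7 p [540.7   1.6  93.8] jawdir 98.24 tilt [0.0244 0.0086] F [ 1.   0.2 -2.5] Tz [-0.043  0.032  0.026] open 11.4 j7 1.64
 to go tool mm [13.3 -0.3 -0. ]
 turn about tool x 0.09
```

```bash
python3 -m inch '[[[5,0,0,0,0],[4,0,0,0,0],[3,0,0,0,0],[0,0,0,0,0],[0,0,0,0,0]]]' >/dev/null
python3 -c "
from h import *
show(98.15,[.5411,.0014,.0805])"
```

```text
t 16.2 p [541.6   1.7  81.2] jawdir 98.25 tilt [0.0254 0.0086] F [-0.2  0.4 -3. ] Tz [-0.034  0.064 -0.006] open 11.3 j7 1.64
 to go tool mm [ 0.6 -0.2 -0.6]
 turn about tool x 0.1
```

```bash
python3 -m inch '[[[0.8,0,0,0,0],[0,0,0,0,0],[0.8,0,0,0,0],[0,0,0,0,0],[0,0,0,0,0]]]' 
python3 -c "
from h import *
show(98.15,[.5411,.0014,.0805])"
```

```text
time: 16.7
tool_pos: [0.5421, 0.0017, 0.08]
tcp_rot: [-0.107, 1.541, 0.118]
contact_force: [-0.3, 0.5, -2.6]
opening: 0.0113
t 16.7 p [542.1   1.7  80. ] jawdir 98.24 tilt [0.0265 0.0087] F [-0.3  0.5 -2.6] Tz [-0.059  0.043  0.015] open 11.3 j7 1.64
 to go tool mm [-0.5 -0.2 -1. ]
 turn about tool x 0.09
```

```bash
python3 -m inch '[[[1,0,0,0,0],[0,0,0,0,0],[0,0,0,0,0],[0,0,0,0,0],[0,0,0,0,0]]]' |tail -2
python3 -m inch '[[[1,0,0,0,0],[0,0,0,0,0],[0,0,0,0,0],[0,0,0,0,0],[0,0,0,0,0]]]' |tail -2
python3 -c "
from h import *
show(98.15,[.5411,.0014,.0805])"
```

```text
contact_force: [-0.8, 0.4, -1.4]
opening: 0.0115
contact_force: [-0.5, -0.5, 0.7]
opening: 0.0113
t 17.7 p [542.9   1.9  79.2] jawdir 98.24 tilt [0.028  0.0089] F [-0.5 -0.5  0.7] Tz [-0.064  0.25  -0.051] open 11.3 j7 1.64
 to go tool mm [-1.3 -0.2 -1.9]
 turn about tool x 0.09
```

```bash
python3 -m inch '[[[0,0,0,0,0.4],[0,0,0,0,0.4],[0,0,0,0,0.4],[-10,0,0,0,0.4],[-20,0,0,0,0.4]]]' >/dev/null
python3 -m inch '[[[-25,0,0,0,0.4],[-25,0,0,0,0.4],[-25,0,0,0,0.4],[0,0,0,0,0.4],[0,0,0,0,0.4]]]' >/dev/null
python3 -c "
from h import *
show(88.5,[.5625,-.149,.2])
gauge('scene',[.542,.002,.014]);gauge('wrist',[.542,.002,.014]);jig2('wrist')
for c in ('top','wrist'):
    im,d,P,k=cloud(c)
    m=(np.hypot(P[...,0]-.563,P[...,1]+.1485)<.035)&(P[...,2]>.078)&(P[...,2]<.093)
    print(c,'knob',m.sum(),cv2.minAreaRect((P[m][:,:2]*1000).astype(np.float32)))
"
```

```text
t 18.7 p [540.7   0.8 192. ] jawdir 98.23 tilt [0.0315 0.0092] F [ 0.9 -0.1 -0.3] Tz [0.014 0.051 0.002] open 34.0 j7 1.64
 to go tool mm [  -8.7 -151.4    0.4]
 turn about tool x 9.73
scene n 42 z 0.0931 rect [542.5   4.3] [36.6 13.1] ang 10.0
scene n 79 z 0.054 rect [543.9   4.9] [45.  30.7] ang 9.7
wrist n 867 z 0.0938 rect [543.2   2. ] [34.3 11.6] ang 8.4
wrist n 1279 z 0.0538 rect [543.3   1.9] [44.4 29.8] ang 8.2
wrist 2140 x [-34.1  34.6] y [20.4 54.1] ((0.5642814636230469, 39.793190002441406), (39.60486602783203, 70.29039001464844), 89.7420883178711)
wrist 636 x [-33.2  33.1] y [71.5 84.8] ((0.3319091796875, 77.98494720458984), (67.60151672363281, 14.554798126220703), 2.013779401779175)
wrist 3466 x [-34.4  33.7] y [ 88.9 122.2] ((-0.09636306762695312, 105.86531066894531), (69.23262023925781, 34.262935638427734), 0.07104044407606125)
top knob 169 ((561.7918090820312, -149.1962890625), (12.450335502624512, 45.456668853759766), 88.8908920288086)
wrist knob 1421 ((563.08056640625, -148.5686798095703), (12.984854698181152, 46.13010025024414), 88.20189666748047)
```

```bash
python3 -m inch '[[[0,-30,0,5,0.5],[0,-30,3,5,0.5],[0,-30,2,0,0.5],[0,-30,2,0,0.5],[0,-20,0,0,0.5]]]' >/dev/null
python3 -c "
from h import *
show(88.5,[.563,-.1488,.14])"
```

```text
t 19.45 p [ 549.3 -138.1  185. ] jawdir 88.35 tilt [0.0218 0.012 ] F [ 0.7 -0.   0.4] Tz [0.037 0.03  0.012] open 42.7 j7 1.77
 to go tool mm [ 45.2 -10.9  13. ]
 turn about tool x -0.15
```

```bash
python3 -m inch '[[[15,-6,7,0,0.5],[15,0,5,0,0.5],[15,0,0,0,0.5],[0,0,0,0,0.5],[0,0,0,0,0.5]]]' >/dev/null
python3 -c "
from h import *
show(88.5,[.563,-.1488,.078])"
```

```text
t 19.95 p [ 560.4 -147.   134.7] jawdir 88.05 tilt [0.0158 0.0116] F [0.1 0.8 1. ] Tz [-0.003  0.018 -0.028] open 42.6 j7 1.79
 to go tool mm [56.7 -2.4  1.7]
 turn about tool x -0.45
```

```bash
python3 -m inch '[[[15,-1.5,1.5,-0.4,0.5],[15,0,0,0,0.5],[12,0,0,0,0.5],[12,0,0,0,0.5],[0,0,0,0,0.5]]]' >/dev/null
python3 -c "
from h import *
show(88.5,[.563,-.1488,.078])"
```

```text
t 20.45 p [ 563.2 -146.3   76.4] jawdir 88.62 tilt [0.0161 0.0123] F [-0.1  0.7 -0. ] Tz [-0.049  0.027 -0.024] open 42.8 j7 1.8
 to go tool mm [-1.6 -2.5 -0.2]
 turn about tool x 0.12
```

```bash
python3 -m inch '[[[-1,-2.5,0,0,0.5],[0,0,0,0,0],[0,0,0,0,0],[0,0,0,0,0],[0,0,0,0,0]]]' 50 >/dev/null
python3 -c "
from h import *
show(88.5,[.563,-.1488,.078])"
for i in 1 2; do python3 -m inch '[[[0,0,0,2,0],[0,0,0,2,0],[0,0,0,2,0],[0,0,0,2,0],[0,0,0,2,0]]]' >/dev/null
python3 -c "
from h import *
show(88.5,[.563,-.1488,.078])";done
```

```text
t 20.95 p [ 563.4 -149.2   77.9] jawdir 88.62 tilt [0.0168 0.0121] F [ 0.   0.5 -5.2] Tz [-0.242 -0.16  -0.027] open 11.5 j7 1.8
 to go tool mm [-0.1  0.4 -0.4]
 turn about tool x 0.12
t 21.45 p [ 563.4 -149.5   77.9] jawdir 77.8 tilt [0.0171 0.0116] F [ 0.4 -0.  -3.4] Tz [-0.273 -0.04   0.047] open 10.9 j7 1.66
 to go tool mm [-0.1  0.6 -0.5]
 turn about tool x -10.7
t 21.95 p [ 563.3 -149.7   77.9] jawdir 66.97 tilt [0.0169 0.0108] F [ 0.3 -1.3 -3. ] Tz [-0.425  0.029  0.3  ] open 11.1 j7 1.51
 to go tool mm [-0.1  0.7 -0.7]
 turn about tool x -21.53
```

```bash
for i in 1; do python3 -m inch '[[[0,0,0,2,0],[0,0,0,2,0],[0,0,0,2,0],[0,0,0,2,0],[0,0,0,2,0]]]' >/dev/null
python3 -c "
from h import *
show(88.5,[.563,-.1488,.078]);jig2('wrist');gauge('wrist',[.543,.002,.014]);jig2('scene')";done
```

```text
t 22.45 p [ 563.2 -149.9   77.9] jawdir 56.11 tilt [0.0168 0.0103] F [-0.1 -1.1 -3.1] Tz [-0.508  0.006  0.325] open 11.0 j7 1.37
 to go tool mm [-0.1  0.8 -0.8]
 turn about tool x -32.39
wrist 10216 x [-34.4  33.8] y [24.4 54. ] ((0.21924591064453125, 41.94800567626953), (70.22718811035156, 36.135650634765625), 0.24634385108947754)
wrist few 0
wrist n 6106 z 0.0537 rect [543.4  -1.1] [44.5 26.3] ang 7.4
scene 231 x [-34.1  35.2] y [27.5 58.5] ((0.3805961608886719, 43.417694091796875), (71.0682144165039, 31.30658531188965), 1.2444361448287964)
scene 123 x [-33.3  32.7] y [71.  85.8] ((-0.5242462158203125, 78.63510131835938), (15.215986251831055, 67.71305084228516), 88.61884307861328)
scene 539 x [-34.1  35.1] y [ 87.5 124.8] ((-0.1867218017578125, 106.06460571289062), (37.74483108520508, 72.0636978149414), 89.60626220703125)
```

```bash
for i in 1 2; do python3 -m inch '[[[0,0,0,1,0],[0,0,0,1,0],[0,0,0,1,0],[0,0,0,1,0],[0,0,0,0.5,0]]]' >/dev/null
python3 -c "
from h import *
show()";done
```

```text
t 23.1 p [ 563.1 -150.    77.9] jawdir 51.43 tilt [0.0166 0.0102] F [-0.  -0.5 -3.2] Tz [-0.588  0.095  0.312] open 11.3 j7 1.3
t 23.6 p [ 563.1 -150.1   77.9] jawdir 46.52 tilt [0.0166 0.0101] F [-1.2 -1.3 -2.8] Tz [-0.693  0.116  0.301] open 11.5 j7 1.24
```

```bash
for i in 1 2; do python3 -m inch '[[[0,0,0,0.5,0],[0,0,0,0.5,0],[0,0,0,0.5,0],[0,0,0,0.5,0],[0,0,0,0.5,0]]]' >/dev/null
python3 -c "
from h import *
show()";done
```

```text
t 24.1 p [ 563.  -150.2   77.9] jawdir 43.8 tilt [0.0164 0.0101] F [-0.2 -0.4 -2.4] Tz [-0.655  0.205  0.304] open 11.2 j7 1.2
t 24.6 p [ 563.  -150.2   77.9] jawdir 41.09 tilt [0.0164 0.01  ] F [ 0.8 -0.6 -3.1] Tz [-0.686  0.168  0.397] open 11.2 j7 1.16
```

```bash
python3 -m inch '[[[0,0,0,0.3,0],[0,0,0,0.3,0],[0,0,0,0.3,0],[0,0,0,0,0],[0,0,0,0,0]]]' >/dev/null
python3 - <<'E'
from h import *
show()
t=[]
for i in range(4):
    eyes.camera("wrist"); t.append(round(arm.sense()["torque"][2],3))
print(t); show()
im,d,P,k=cloud("wrist"); cv2.imwrite("pics/w4.png",im[:,:,::-1])
jig2("scene")
E
```

```text
t 25.1 p [ 563.  -150.3   77.9] jawdir 40.11 tilt [0.0163 0.0098] F [-0.6 -0.3 -2.2] Tz [-0.654  0.16   0.351] open 11.4 j7 1.15
[np.float64(0.361), np.float64(0.384), np.float64(0.421), np.float64(0.37)]
t 25.3 p [ 563.  -150.2   77.9] jawdir 40.11 tilt [0.0163 0.0098] F [-0.1 -0.7 -1.9] Tz [-0.616  0.146  0.37 ] open 11.3 j7 1.15
scene 231 x [-33.6  36. ] y [32.1 56.8] ((1.1846504211425781, 44.51885223388672), (70.73743438720703, 25.551042556762695), 1.5866020917892456)
scene 96 x [-30.8  32.4] y [70.7 85.9] ((1.0263290405273438, 78.22947692871094), (15.547530174255371, 64.86029052734375), 89.43319702148438)
scene 564 x [-34.3  35.5] y [ 87.2 124.8] ((0.929901123046875, 105.9666519165039), (72.92073822021484, 37.88747024536133), 0.0070947278290987015)
```

View pics/w4.png

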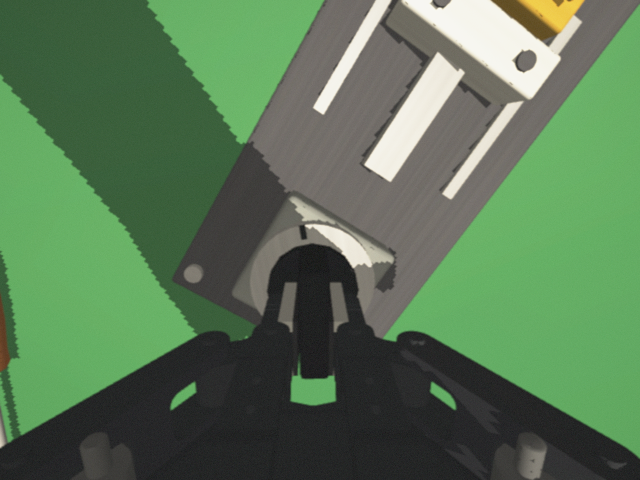

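```bash
python3 -m inch '[[[0,0,0,0,0],[0,0,0,0,0],[0,0,0,0,0],[0,0,0,0.3,0],[0,0,0,0.3,0]]]' >/dev/null
python3 - <<'E'
from h import *
show()
t=[]
for i in range(6):
    eyes.camera("wrist"); t.append(round(float(arm.sense()["torque"][2]),3))
print(t,np.mean(t)); show()
E
```

```text
t 25.9 p [ 563.  -150.2   77.9] jawdir 39.49 tilt [0.0163 0.0099] F [-0.5 -0.8 -2.5] Tz [-0.657  0.164  0.399] open 11.0 j7 1.14
[0.447, 0.35, 0.399, 0.381, 0.379, 0.257] 0.36883333333333335
t 26.2 p [ 563.  -150.2   77.9] jawdir 39.51 tilt [0.0163 0.0099] F [-0.3 -0.3 -2.8] Tz [-0.72   0.131  0.257] open 11.3 j7 1.14
```

```bash
python3 -m inch '[[[0,0,0,0,0.5],[0,0,0,0,0.5],[0,0,0,0,0.5],[-15,0,0,0,0.5],[-25,0,0,0,0.5]]]' >/dev/null
python3 -m inch '[[[-30,0,0,0,0.5],[-30,0,0,-8,0.5],[-15,0,0,-8,0.5],[0,0,0,-8,0.5],[0,0,0,-8,0.5]]]' >/dev/null
python3 -m inch '[[[0,0,0,-8,0.5],[0,0,0,-8,0.5],[0,0,0,-8,0.5],[0,0,0,0,0.5],[0,0,0,0,0.5]]]' >/dev/null
python3 -c "
from h import *
show(98.2,[.541,.001,.2])"
```

```text
t 27.7 p [ 564.2 -152.8  213.4] jawdir 97.02 tilt [0.0319 0.0084] F [-0.2 -0.5 -0.2] Tz [ 0.025 -0.013  0.023] open 42.9 j7 1.95
 to go tool mm [ 13.9 155.4  -4.7]
 turn about tool x -1.18
```

```bash
python3 -m inch '[[[0,30,0,-1,0.5],[0,30,0,0,0.5],[0,30,0,0,0.5],[0,30,0,0,0.5],[0,25,0,0,0.5]]]' >/dev/null
python3 -m inch '[[[5,0,0,0,0.5],[0,0,0,0,0.5],[0,0,0,0,0.5],[0,0,0,0,0.5],[0,0,0,0,0.5]]]' >/dev/null
python3 -c "
from h import *
show(98.2,[.541,.001,.2]);jig2('wrist','pics/w5.png');jig2('wrist');gauge('wrist',[.543,.002,.014])"
```

```text
t 28.7 p [546.1  -8.5 212.2] jawdir 96.09 tilt [0.036  0.0047] F [0.1 0.3 0.8] Tz [-0.007  0.034 -0.018] open 42.6 j7 1.65
 to go tool mm [12.  10.  -4.5]
 turn about tool x -2.11
wrist 1845 x [-34.1  34.4] y [30.1 53.9] ((0.5474853515625, 44.46295928955078), (29.672014236450195, 70.04622650146484), 89.46625518798828)
wrist 459 x [-33.4  33.6] y [71.6 85. ] ((0.3524513244628906, 77.60725402832031), (67.87329864501953, 14.97541618347168), 0.1541343331336975)
wrist 3126 x [-34.4  34. ] y [ 88.9 122.2] ((0.3723106384277344, 105.82150268554688), (34.303627014160156, 70.01669311523438), 89.9420166015625)
wrist 1841 x [-34.2  34.4] y [30.2 53.3] ((0.41999053955078125, 44.79753875732422), (29.98809242248535, 69.89225769042969), 89.87638092041016)
wrist 524 x [-33.3  33.5] y [72.1 85.9] ((0.3334083557128906, 78.01249694824219), (67.70438385009766, 15.729275703430176), 0.35840845108032227)
wrist 3103 x [-34.3  34. ] y [ 88.9 122.1] ((0.11121749877929688, 105.81656646728516), (34.252113342285156, 69.59943389892578), 89.88182067871094)
wrist n 773 z 0.0937 rect [542.5   6.8] [34.1 11.7] ang 7.6
wrist n 1043 z 0.0538 rect [542.6   7.3] [44.4 29.2] ang 8.0
```

View pics/w5.png

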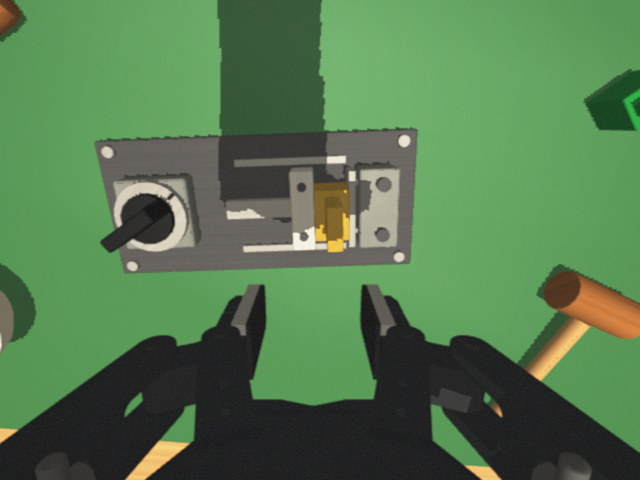

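```bash
cat > rect.py <<'E'
from h import *
from scipy.ndimage import gaussian_filter1d
def tool(p,a,t):
    x=np.array([t[0],t[1],0]);x[2]=-np.sqrt(1-x@x);a=np.radians(a)
    y=np.array([np.cos(a),np.sin(a),0]);y[2]=-(x[:2]@y[:2])/x[2];y/=np.linalg.norm(y)
    T=np.eye(4);T[:3,:3]=np.stack([x,y,np.cross(x,y)],1);T[:3,3]=np.array(p)/1000;return T
def rectify(img,k):
    c=np.array([.5495,-.0575]);w=np.radians(8.1);ex=np.array([np.cos(w),np.sin(w)]);ey=np.array([-ex[1],ex[0]])
    X,Y=np.meshgrid(np.arange(-40,40,.25),np.arange(10,130,.25),indexing="ij")
    P=np.concatenate([c+1e-3*(X[...,None]*ex+Y[...,None]*ey),np.full(X.shape+(1,),.044)],-1)
    uv=proj(P,k).astype(np.float32); return cv2.remap(img,uv[...,0],uv[...,1],cv2.INTER_CUBIC)
def edges(r,x0,x1,lo=76,hi=96):
    i=slice(int((x0+40)*4),int((x1+40)*4));p=gaussian_filter1d(r[i].astype(float).mean((0,2)),1.5)
    g=np.gradient(p);out=[]
    for j in range(int((lo-10)*4),int((hi-10)*4)):
        if abs(g[j])>abs(g[j-1]) and abs(g[j])>=abs(g[j+1]) and abs(g[j])>1.5:
            d=(abs(g[j-1])-abs(g[j+1]))/(2*(abs(g[j-1])+abs(g[j+1])-2*abs(g[j])));out.append((round(10+(j+d)/4,2),round(g[j],1)))
    return out
E
python3 - <<'E'
from rect import *
s,p,Rm=st();T=np.eye(4);T[:3,:3]=Rm;T[:3,3]=p
k5=eyes.get_calibration("wrist");C=np.linalg.inv(T)@np.array(k5["world_from_camera"])
np.save("C.npy",C)
k3={"K":k5["K"],"world_from_camera":tool([543,4.7,199.9],97.56,[.0191,.0067])@C}
out=[]
for n,k in(("w3",k3),("w5",k5)):
    r=rectify(cv2.imread(f"pics/{n}.png"),k);out.append(r)
    for a,b in((-32,-24),(-22,-14),(-12,-4),(24,32)): print(n,a,b,edges(r,a,b))
cv2.imwrite("pics/r1.png",np.vstack(out))
E
```

```text
w3 -32 -24 [(np.float64(79.11), np.float64(18.8)), (np.float64(84.77), np.float64(-16.6)), (np.float64(89.31), np.float64(11.8))]
w3 -22 -14 [(np.float64(79.03), np.float64(4.2)), (np.float64(84.68), np.float64(-5.8)), (np.float64(89.43), np.float64(2.7))]
w3 -12 -4 [(np.float64(78.6), np.float64(4.4)), (np.float64(84.74), np.float64(-6.6)), (np.float64(89.55), np.float64(2.6))]
w3 24 32 [(np.float64(90.55), np.float64(10.5))]
w5 -32 -24 [(np.float64(76.08), np.float64(-2.2)), (np.float64(80.23), np.float64(16.8)), (np.float64(85.88), np.float64(-15.8)), (np.float64(89.71), np.float64(9.9)), (np.float64(95.71), np.float64(1.6))]
w5 -22 -14 [(np.float64(76.22), np.float64(3.3)), (np.float64(78.35), np.float64(-3.4)), (np.float64(80.76), np.float64(3.1)), (np.float64(85.88), np.float64(-4.6)), (np.float64(89.8), np.float64(2.6))]
w5 -12 -4 [(np.float64(81.19), np.float64(2.8)), (np.float64(85.9), np.float64(-5.0)), (np.float64(89.58), np.float64(2.3))]
w5 24 32 [(np.float64(78.19), np.float64(-5.0)), (np.float64(80.6), np.float64(11.4)), (np.float64(86.07), np.float64(-15.2)), (np.float64(89.71), np.float64(9.8))]
```

View pics/r1.png

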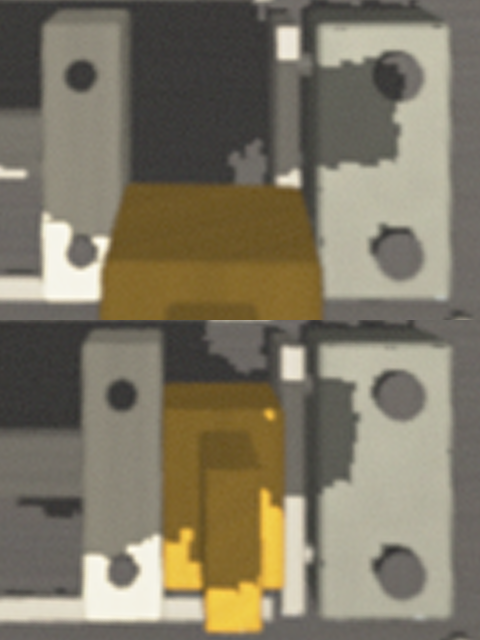

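Run:
```python
from h import *
eyes.camera("top")
for n in("mallet","glue_bowl","awl"): print(n,[np.round(d["at"],3).tolist() for d in models.landmark_of("top",n)[:1]])
show(); print(arm.hand_in())
```

```text
mallet [[0.691, 0.262, -0.005]]
glue_bowl []
awl [[0.449, -0.332, 0.0]]
t 29.05 p [546.   -7.6 212.1] jawdir 96.2 tilt [0.0358 0.0052] F [-0.2  0.4  0.3] Tz [-0.013  0.128 -0.02 ] open 42.7 j7 1.65
the job is handed in; nothing more can be done
None
```

I handed in the job at about 29 s. The brass block is standing in the jig, nipped at roughly 7 N by my best estimate. I opened the fence to a gap of about 38–39 mm and stood the block on the bed. I then closed the fence onto it, finishing on a closing turn, let go of the knob and drew the arm clear above.

**Nip force:** three rough estimates put it between about 5 and 9 N, and I had no direct reading.
- **Guide plate:** it shows pushed back about 0.9 mm in the rectified wrist images, which is about 7 N, give or take 2 N.
- **Knob torque:** the rise over the free-running drag suggests about 5 N. This reading was noisy, and I could not tell how much of the drag had faded in the pauses.
- **Turn geometry:** the angle turned past contact suggests about 9 N, give or take 4 N. The torque readings before contact put a ceiling of about 11 N on it.

**Placement:** the block sits square to within about 0.5° and within about 2 mm of the bed's centre line. It is wholly between the ends of the fence and guide, and looks to be touching both.

**Bystanders:** the mallet and awl read as unmoved, within the detector's accuracy. The detector did not find the bowl in the last top picture, so I could not confirm its position. No hand move went near it.

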